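# Set the guarded dial of the amber calibration box

## Robot

A 6-joint arm with a two-finger parallel gripper is mounted at the origin on the work surface. World frame = base frame: x ahead of the robot, y to its left, z up, the work surface at z = 0. Lengths are in m, angles in degrees, forces in N, time in s.
With the tool pointing down it reaches from about 0.4 to 0.825 m from the base axis. Payload 7 kg.
Tool frame: the origin (TCP) lies between the finger pads; the fingertips stand 19 mm ahead of it and the grasp point (between the pads) is the TCP; x points along the fingers, y is the direction in which the jaws open and shut, and the axes are right-handed (so a half turn about x gives the same grasp; the last joint's range is limited). The gripper opens to 88 mm and grips with 3 to 60 N. Pads are 19 mm wide; open, the fingers measure 130 mm over their backs; the gripper's body (78 mm by 193 mm) begins 47 mm behind the grasp point.
Start: joints at [-53.279, 20.546, 0.682, 0, -70.136, -16.507], TCP at [0.233, -0.633, 0.246] pointing down, gripper open.
Joint ranges: [-176.03, 176.03], [-82.01, 121.73], [-58.28, 71.71], [-173.87, 95.51], [-174.79, -0.11], [-173.66, 173.66]. Speed limits (degrees/s): [136.94, 136.94, 172.46, 180, 180, 180].

## Interface

Orientations are given as [roll, pitch, yaw] about the fixed x, y, z axes, in that order (R = Rz(yaw) Ry(pitch) Rx(roll)).
In Python, from plant import * gives the robot as it stands.
- The arm moves only by the tool step_arm, never from a script. Its argument "steps" is a list of rows, each a list of 2 entries, a list of its own where there are three numbers: the shift along the tool's x, y, z in units of 0.02 m (1.0 is 0.02 m), then the turn about the tool's x in units of 6 degrees (1.0 is 6 degrees). A call has 1 to 20 rows; each row shifts and turns the commanded pose from where the row before left it, along the tool's axes as they then stand; what a row does not reach is not made up. A row lasts 1/12 s, in which the tool goes at most 41.7 mm and 7.16 degrees, less where a joint would pass 70% of its speed; a pose out of reach is approached as far as the arm can. A call with a number of a shift or a turn outside -1 to 1 is refused whole. A call with a gripper value outside its range is refused whole. "fingers" is the closure, from 0 (fully open) to 1 (shut), set as the call begins (left out, the last holds). The fingers move at their own pace and stop on an object; "grip_force" is the grip in N (left out, the last holds). Time passes only in rows, so rows that do not move let the fingers close. It gives the time, the measured TCP pose, the force and the opening at its end, in the units of the state.
- get_state(): the state, without advancing time (a new reading comes with each control period).
- capture(name): name is "scene" or "top" or "wrist"; returns the picture (480x640x3 uint8, blue, green, red); there is no depth.
- camera_model(name): a dict with "intrinsics" (3x3 intrinsics, pixels), "dist_coeffs" ([k1, k2, p1, p2, k3] as OpenCV has them; the pictures are not rectified), "rvec" (rotation vector, rad) and "tvec" (3), from world to camera coordinates, as OpenCV has them. Camera axes: x right, y down, z forward; pixel columns grow to the right and rows downward; lengths in m; the calibration is good to about 2 mm. A picture is of the moment at which its call begins: read the wrist's pose just before it. camera_model takes no time and is no camera call; for the wrist camera it gives the pose at the moment of the call.
- close_job(): hands the job in, once; it reports no verdict.
The state is a dict: "time_s": time; "joints": joint angles; "qd": joint speeds; "joint_torque": joint torques, N m; "tcp_pos": TCP position; "eef_rot": TCP orientation; "contact_force": force on the tool from outside, world axes, zero at the start; "moment": the same for the moment, N m; "gripper_width": finger opening in m.
Only numpy, scipy, OpenCV 4.12 (cv2) and the standard library are available. Lean on these libraries where they do the work, as an engineer would, in place of code of your own. Each camera call takes 0.05 s, during which the arm holds its last target.

## Task

On this electronics repair bench stand two calibration boxes, one with an amber flip cover and one with a blue one. Swing the amber cover fully back until it rests propped open on its stop, then turn the dial beneath it clockwise until its white pointer lines up with the green mark. Leave the blue cover shut.

Things in the scene. Friction and masses are not known exactly. Their poses are not given: they have to be found in the camera images.
- amber_box: Cream box with the amber see-through cover, fixed; 160 (x) by 130 (y), top panel at z = 65 mm. Origin: centre of its underside; z up, -x the terminal side (roughly towards the robot), +y the hinge side. Hinge line along x at y = +65, z = 69 mm. Shut cover: 100 (x) by 86 (y), y = -21 to +65, top at z = 115 mm. Open, it lies beyond the +y side, out to y = +210, below z = 115 mm.
- amber_bar (a point): Middle of the cover's black pull bar: round, 10 mm thick, parallel to the hinge, 70 mm free between its end arms, 43 mm gap to the cover. Shut, at box x = 0, y = -69, z = 109 mm; circles the hinge at 140 mm. Pinch it from above, fingers closing along box y and opened to 50 mm at most; it turns in the fingers as the cover swings, so the gripper may keep pointing down.
- amber_cover (a joint): Angle of the amber cover, rad: 0 shut, 2.7 resting open on its stop; growing, the bar goes up and over towards box +y. Light damped hinge (cover about 0.12 kg, under 2 N at the bar). Let go below about 1.0 it falls shut; let go beyond about 1.2 it sinks open to its stop by itself in about 2 s.
- amber_grip (a point): Grip point of the black dial under the amber cover, on its vertical axis, at box x = 0, y = +22, z = 93 mm. A disc of 52 mm diameter carries a grip bar 44 mm long, 14 mm thick, from z = 73 to 105 mm, with a white pointer line on one half. The point turns with the dial: bar along its x axis, pointer at its -x end.
- amber_dial (a joint): Angle of the dial under the amber cover, rad, growing clockwise seen from above, 0 to 2.4; stays where left (0.03 N m of friction). At 0 the pointer points to box -x; at 1.571 to box +y (hinge side), at the green mark. Starts between 0.1 and 0.6.
- blue_cover (a joint): Angle of the cover of the other box, of the same build but with a blue cover, rad: 0 shut. Leave it shut. The two boxes stand about 0.34 m apart in y and swap places from run to run.

How it is judged (in metres and radians):
On the way, in this order (a step that is already met when the one before it is completed fails the run):
1. the amber cover is propped open on its stop (value of joint amber_cover above 2.4 rad), for 0.3 s.
2. the dial's pointer is at the green mark, the cover still open (value of joint amber_dial between 1.37 and 1.77 rad and value of joint amber_cover above 2.4 rad), for 0.2 s.
At the end, for the whole second after the job is handed in: The amber cover rests open (its joint above 2.4 rad), the dial beneath it is at rest at 1.57 rad within 0.2 rad (pointer within about 11 degrees of the green mark), and the blue cover is shut (below 0.2 rad) (all of step 2 and velocity of joint amber_dial between -0.1 and 0.1 rad/s and value of joint blue_cover below 0.2 rad); the robot touches nothing.
It fails at once if the blue cover is opened (value of joint blue_cover above 0.2 rad).
It also fails if it takes over 48 s, if anything falls off the work surface, if the arm or the gripper's body presses on something with over 40 N, if the wrist force passes 120 N, or if a joint passes its speed limit or range.

## Working session

There is one attempt and no reset: what is moved stays moved. The work goes in short steps, Python scripts to look and compute and a tool call to move; the robot and the scene stay as the last step left them, time stands still between calls to the robot, and variables do not carry over. Pictures are saved under pics/ and viewed, and the job is handed in when it is done.

Besides the shell and the picture viewer there is one more tool, called after "Emit:" as name(argument=value, ...), one argument or row to a line, values as JSON. step_arm: Moves the arm, as the interface text tells. Its arguments: {"type":"object","properties":{"steps":{"type":"array","items":{"type":"array"}},"fingers":{"type":"number"},"grip_force":{"type":"number"}},"required":["steps"]}

```bash
mkdir -p pics; ls
python3 - <<'E'
from plant import *
import cv2
print(get_state())
for n in("scene","top"):
    cv2.imwrite(f"pics/{n}0.png",capture(n)); m=camera_model(n); print(n,m)
E
```

```text
pics
{'time_s': 0.0, 'joints': array([-5.32784573e+01,  2.05912081e+01,  6.33507560e-01, -2.11735076e-02,
       -7.01356918e+01, -1.65070407e+01]), 'qd': array([-0.07180827, -0.03217979,  0.08955774, -0.00044862,  0.01337553,
       -0.15614079]), 'joint_torque': array([ 1.00220059e-03, -5.82716739e+01,  2.93074644e+01,  6.99754223e+00,
        7.11113287e-03, -1.97905629e-04]), 'tcp_pos': array([ 0.23305994, -0.63299513,  0.24461989]), 'eef_rot': array([ 94.47739053,  89.90450943, 114.68468166]), 'contact_force': array([-0.20494996,  0.15189813, -0.44515023]), 'moment': array([-0.06271423, -0.01256288,  0.02808976]), 'gripper_width': 0.08754481218588817}
scene {'intrinsics': array([[484.93009533,   0.        , 321.26417532],
       [  0.        , 484.93009533, 242.74787465],
       [  0.        ,   0.        ,   1.        ]]), 'dist_coeffs': array([-0.07417345,  0.        ,  0.        ,  0.        ,  0.        ]), 'rvec': array([ 1.02718701,  2.59475591, -0.81691431]), 'tvec': array([ 0.40261535, -0.21582341,  1.00494494])}
top {'intrinsics': array([[620.06180959,   0.        , 315.45419033],
       [  0.        , 620.06180959, 237.40793023],
       [  0.        ,   0.        ,   1.        ]]), 'dist_coeffs': array([-0.21451125,  0.        ,  0.        ,  0.        ,  0.        ]), 'rvec': array([ 2.1718725 , -2.14026565,  0.17081942]), 'tvec': array([-0.0590355 ,  0.53869989,  0.89071407])}
```

View pics/scene0.png

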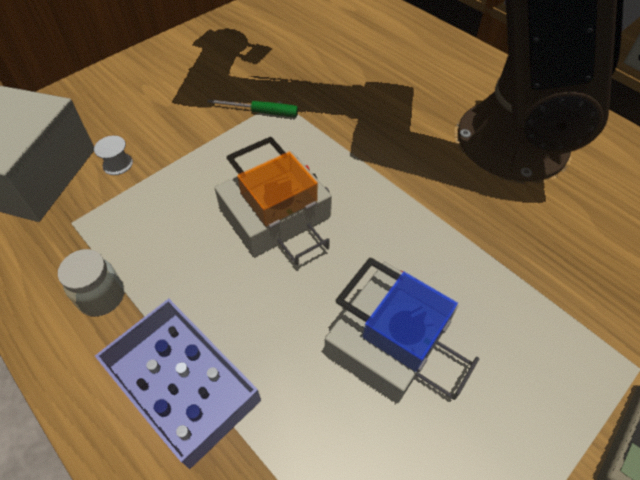

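View pics/top0.png

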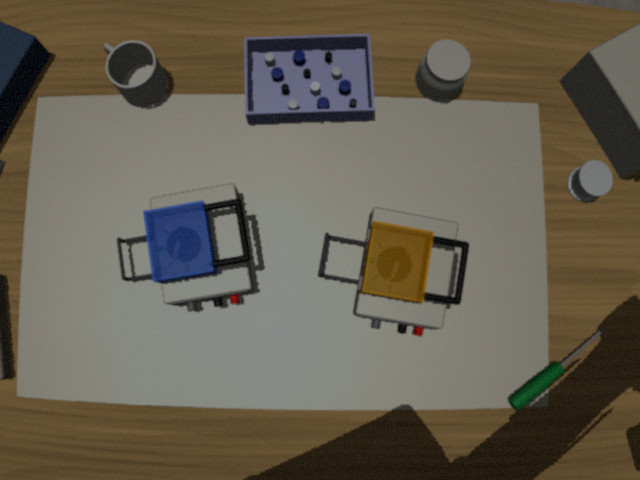

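The top view shows the amber box on the right: cover about (397,262), pull bar about (463,272), stop frame to the left at (323,257). The blue box is on the left at (180,240). Next I'll measure the amber cover and bar.

```bash
cat > h.py <<'E'
import cv2, numpy as np
from plant import *
def ray(m,px):
    p=cv2.undistortPoints(np.array([[px]],float),m["intrinsics"],m["dist_coeffs"])[0,0]
    R=cv2.Rodrigues(m["rvec"])[0]; t=np.ravel(m["tvec"])
    return -R.T@t, R.T@np.array([p[0],p[1],1])
def onz(m,px,z):
    c,d=ray(m,px); return c+d*(z-c[2])/d[2]
def proj(m,P):
    return cv2.projectPoints(np.array(P,float).reshape(-1,3),m["rvec"],m["tvec"],m["intrinsics"],m["dist_coeffs"])[0][:,0]
def big(mask):
    cs=cv2.findContours(mask,cv2.RETR_EXTERNAL,cv2.CHAIN_APPROX_NONE)[0]
    return max(cs,key=cv2.contourArea)
E
python3 - <<'E'
from h import *
im=cv2.imread("pics/top0.png"); m=camera_model("top")
hsv=cv2.cvtColor(im,cv2.COLOR_BGR2HSV)
mk=cv2.inRange(hsv,(8,150,80),(28,255,255)); mk[:, :340]=0; mk[:,480:]=0; mk[:210]=0; mk[320:]=0
c=big(mk)
pts=cv2.boxPoints(cv2.minAreaRect(c)); print(pts)
W=np.array([onz(m,p,.115) for p in pts]); print(W.round(4))
r=cv2.minAreaRect(W[:,:2].astype(np.float32)); print(r)
# dark bar
g=cv2.cvtColor(im,cv2.COLOR_BGR2GRAY); d=(g<45).astype(np.uint8)*255
d[:, :452]=0; d[:,475:]=0; d[:230]=0; d[310:]=0
c=big(d); print(cv2.minAreaRect(c), [onz(m,p,.109).round(4) for p in cv2.boxPoints(cv2.minAreaRect(c))])
v=cv2.resize(im[190:350,300:490],None,fx=4,fy=3.7,interpolation=cv2.INTER_CUBIC); cv2.imwrite("pics/c1.png",v)
E
```

```text
[[360.8108  292.1351 ]
 [372.7027  220.78377]
 [434.48645 231.08109]
 [422.59454 302.43243]]
[[ 0.4543 -0.1127  0.115 ]
 [ 0.5532 -0.1288  0.115 ]
 [ 0.5402 -0.2155  0.115 ]
 [ 0.441  -0.1979  0.115 ]]
((0.4972448945045471, -0.1641106903553009), (0.08761654794216156, 0.10131014883518219), 80.7305679321289)
((459.5, 271.5), (63.0, 15.0), 90.0) [array([ 0.5289, -0.2417,  0.109 ]), array([ 0.5292, -0.2634,  0.109 ]), array([ 0.4407, -0.262 ,  0.109 ]), array([ 0.4406, -0.2406,  0.109 ])]
```

View pics/c1.png

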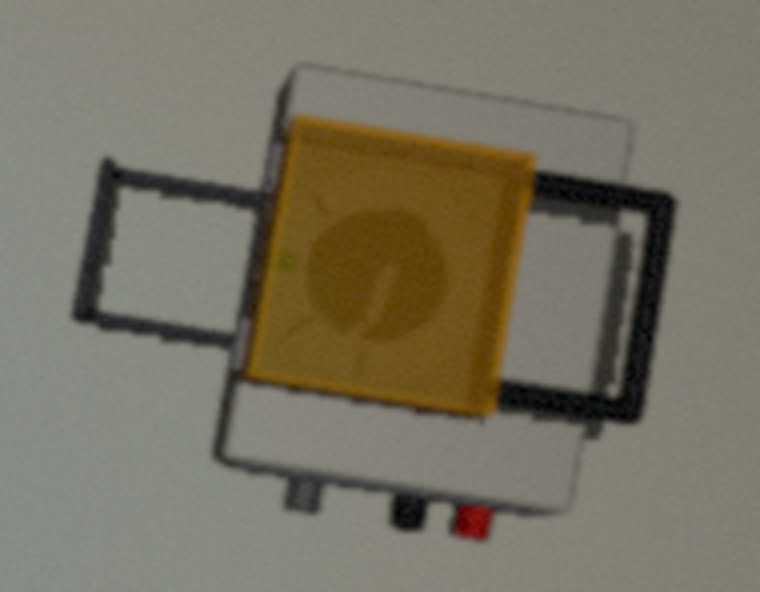

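Run:
```python
from h import *
im=cv2.imread("pics/top0.png"); m=camera_model("top"); g=cv2.cvtColor(im,cv2.COLOR_BGR2GRAY)
P=[]
for r in range(251,294,2):
    row=255-g[r,455:475].astype(float); row=np.clip(row-195,0,None); 
    # keep the rightmost dark run
    k=np.where(g[r,452:475]<45)[0]+452
    run=[k[-1]]
    for x in k[-2::-1]:
        if run[-1]-x==1: run.append(x)
        else: break
    if len(run)<11: P.append(onz(m,(np.mean(run),r),.109)[:2])
    print(r,run[-1],run[0],end="; ")
P=np.array(P); f=np.polyfit(P[:,0],P[:,1],1); print("bar slope",np.degrees(np.arctan(f[0])))
yaw=np.radians(-9.27)
X=np.array([np.cos(yaw),np.sin(yaw)]);Y=np.array([-X[1],X[0]])
C=np.array([.4972,-.1641]); B=C-.091*Y
print("bar pred",B,"meas line y at that x",np.polyval(f,B[0]))
# bar end arms px outer corners
for px in((465,243),(457.5,303)): print(onz(m,px,.109))
for w,z in((C,.105),(C-.022*Y,.065)):print(proj(m,[*w,z]))
```

```text
251 462 467; 253 462 466; 255 462 466; 257 461 466; 259 461 465; 261 461 465; 263 460 465; 265 460 465; 267 460 464; 269 459 464; 271 459 464; 273 459 463; 275 459 463; 277 458 463; 279 458 462; 281 458 462; 283 457 462; 285 457 462; 287 457 461; 289 456 461; 291 456 461; 293 456 460; bar slope -9.596612200824833
bar pred [ 0.48254108 -0.25391156] meas line y at that x -0.25408739791854573
[ 0.52490755 -0.26042053  0.109     ]
[ 0.44066892 -0.24844712  0.109     ]
[[397.06782565 262.0803728 ]]
[[407.7563431 267.4664968]]
```

```bash
cat >> h.py <<'E'
from scipy.spatial.transform import Rotation as Ro
def rel(target,yvec):
    s=get_state(); R=Ro.from_euler('xyz',s["eef_rot"],degrees=True).as_matrix()
    d=R.T@(np.array(target)-s["tcp_pos"])
    y=R.T@np.array([*yvec,0.]); a=np.degrees(np.arctan2(y[2],y[1]))
    for k in(-180,0,180):
        if abs(a+k)<=180.1: print("turn opt deg",round(a+k,2),"units",round((a+k)/6,2))
    print("tcp",s["tcp_pos"].round(4),"d tool units",(d/.02).round(3),"j6",s["joints"][5].round(1),"w",round(s["gripper_width"],4),"F",s["contact_force"].round(1),"t",s["time_s"]); print(R.round(3))
yaw=np.radians(-9.4); X=np.array([np.cos(yaw),np.sin(yaw)]);Y=np.array([-X[1],X[0]])
E
python3 -c "
from h import *
rel((.4825,-.254,.2),Y)"
```

```text
turn opt deg -150.39 units -25.07
turn opt deg 29.61 units 4.93
tcp [ 0.2331 -0.633   0.2447] d tool units [ 2.253 13.474 18.251] j6 -16.5 w 0.0873 F [-0.4  1.   0. ] t 0.1
[[-0.001 -0.345  0.938]
 [ 0.001  0.938  0.345]
 [-1.     0.001 -0.   ]]
```

Emit:
step_arm(
  steps=[
    [[0.1,0.7,0.95],0],
    [[0.1,0.7,0.95],0],
    [[0.1,0.7,0.95],0],
    [[0.1,0.7,0.95],0],
    [[0.1,0.7,0.95],0],
    [[0.1,0.7,0.95],0],
    [[0.1,0.7,0.95],0],
    [[0.1,0.7,0.95],0],
    [[0.1,0.7,0.95],0],
    [[0.1,0.7,0.95],0],
    [[0.1,0.7,0.95],0],
    [[0.1,0.7,0.95],0],
    [[0.1,0.7,0.95],0],
    [[0.1,0.7,0.95],0],
    [[0.1,0.7,0.95],0],
    [[0.1,0.7,0.95],0],
    [[0.1,0.7,0.95],0],
    [[0.1,0.7,0.95],0],
    [[0.1,0.7,0.95],0],
    [[0.1,0.2,0.2],0],
  ],
  fingers=0.58,
  grip_force=15,
)

```text
time_s: 1.77
tcp_pos: [0.4838, -0.2518, 0.2052]
eef_rot: [52.1, 90.0, 72.4]
contact_force: [0.1, -0.6, 0.8]
gripper_width: 0.0369
```

Emit:
step_arm(
  steps=[
    [[0,0,0],1],
    [[0,0,0],1],
    [[0,0,0],1],
    [[0,0,0],1],
    [[0,0,0],0.93],
    [[0,0,0],0],
    [[0,0,0],0],
  ],
)

```text
time_s: 2.35
tcp_pos: [0.4821, -0.2541, 0.2053]
eef_rot: [171.9, 90.0, 162.7]
contact_force: [0.9, -0.6, -0.2]
gripper_width: 0.0371
```

```bash
python3 -c "
from h import *
rel((.4825,-.254,.109),Y)
cv2.imwrite('pics/w1.png',capture('wrist')); cv2.imwrite('pics/t1.png',capture('top'))"
```

```text
turn opt deg -179.81 units -29.97
turn opt deg 0.19 units 0.03
tcp [ 0.4821 -0.2541  0.2053] d tool units [4.816 0.005 0.021] j6 -92.0 w 0.0371 F [ 0.9 -0.6 -0.2] t 2.35
[[-0.     0.16   0.987]
 [ 0.     0.987 -0.16 ]
 [-1.     0.    -0.001]]
```

View pics/w1.png

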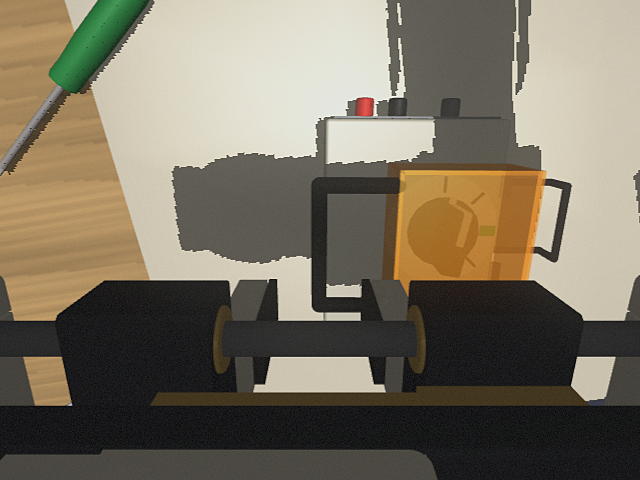

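The wrist view shows the pull bar vertical at column 319, midway between the fingers, so they are lined up. I'll descend and close on it.

Emit:
step_arm(
  steps=[
    [[0.8,0,0],0],
    [[0.8,0,0],0],
    [[0.8,0,0],0],
    [[0.8,0,0],0],
    [[0.8,0,0],0],
    [[0.8,0,0],0],
    [[0,0,0],0],
    [[0,0,0],0],
  ],
)

```text
time_s: 3.12
tcp_pos: [0.482, -0.254, 0.1091]
eef_rot: [-174.1, 89.9, 176.6]
contact_force: [0.5, 0.5, 1.6]
gripper_width: 0.0368
```

Emit:
step_arm(
  steps=[
    [[0,0,0],0],
    [[0,0,0],0],
    [[0,0,0],0],
    [[0,0,0],0],
    [[0,0,0],0],
    [[0,0,0],0],
  ],
  fingers=1.0,
  grip_force=10,
)

```text
time_s: 3.62
tcp_pos: [0.4827, -0.2544, 0.1101]
eef_rot: [-35.0, 89.9, -44.3]
contact_force: [-1.4, -2.5, 1.2]
gripper_width: 0.0097
```

Run:
```python
from h import *
rel((.4825,-.254,.109),Y)
import math
a0=math.atan2(.04,-.134); p=None; s=0
for th in np.arange(0,1.71,.1):
    q=np.array([.14*math.cos(a0-th),.14*math.sin(a0-th)])
    if p is not None:
        print(round(th,2),"x",round(-(q[1]-p[1])/.02,2),"y",round((q[0]-p[0])/.02,2))
    p=q
```

```text
turn opt deg -179.95 units -29.99
turn opt deg 0.05 units 0.01
turn opt deg 180.05 units 30.01
tcp [ 0.4827 -0.2544  0.1101] d tool units [ 0.056  0.017 -0.011] j6 -92.2 w 0.0097 F [-1.4 -2.5  1.2] t 3.6167
[[ 0.001  0.162  0.987]
 [-0.001  0.987 -0.162]
 [-1.    -0.001  0.001]]
0.1 x -0.66 y 0.23
0.2 x -0.63 y 0.3
0.3 x -0.6 y 0.36
0.4 x -0.56 y 0.42
0.5 x -0.52 y 0.47
0.6 x -0.47 y 0.52
0.7 x -0.41 y 0.57
0.8 x -0.35 y 0.6
0.9 x -0.29 y 0.64
1.0 x -0.23 y 0.66
1.1 x -0.16 y 0.68
1.2 x -0.09 y 0.69
1.3 x -0.02 y 0.7
1.4 x 0.05 y 0.7
1.5 x 0.12 y 0.69
1.6 x 0.19 y 0.67
1.7 x 0.25 y 0.65
```

Gripped at 9.7 mm. Swing to about 1.7 rad along the arc.

Emit:
step_arm(
  steps=[
    [[-0.66,0.23,0],0],
    [[-0.63,0.3,0],0],
    [[-0.6,0.36,0],0],
    [[-0.56,0.42,0],0],
    [[-0.52,0.47,0],0],
    [[-0.47,0.52,0],0],
    [[-0.41,0.57,0],0],
    [[-0.35,0.6,0],0],
    [[-0.29,0.64,0],0],
  ],
)

```text
time_s: 4.37
tcp_pos: [0.4963, -0.1732, 0.2012]
eef_rot: [-28.0, 89.9, -37.4]
contact_force: [0.1, -2.6, 2.7]
gripper_width: 0.0094
```

Emit:
step_arm(
  steps=[
    [[-0.23,0.66,0],0],
    [[-0.16,0.68,0],0],
    [[-0.09,0.69,0],0],
    [[-0.02,0.7,0],0],
    [[0.05,0.7,0],0],
    [[0.12,0.69,0],0],
    [[0.19,0.67,0],0],
    [[0.25,0.65,0],0],
    [[0,0,0],0],
    [[0,0,0],0],
  ],
)

```text
time_s: 5.2
tcp_pos: [0.5143, -0.0644, 0.1974]
eef_rot: [29.9, 89.9, 20.6]
contact_force: [1.5, 2.1, 3.2]
gripper_width: 0.0092
```

Run:
```python
from h import *
rel((.4825,-.254,.109),Y)
cv2.imwrite('pics/s2.png',capture('scene'))
```

```text
turn opt deg -179.88 units -29.98
turn opt deg 0.12 units 0.02
tcp [ 0.5143 -0.0644  0.1974] d tool units [ 4.413 -9.613 -0.044] j6 -113.8 w 0.0092 F [1.5 2.1 3.2] t 5.2
[[ 0.001  0.161  0.987]
 [ 0.     0.987 -0.161]
 [-1.     0.001  0.001]]
```

View pics/s2.png

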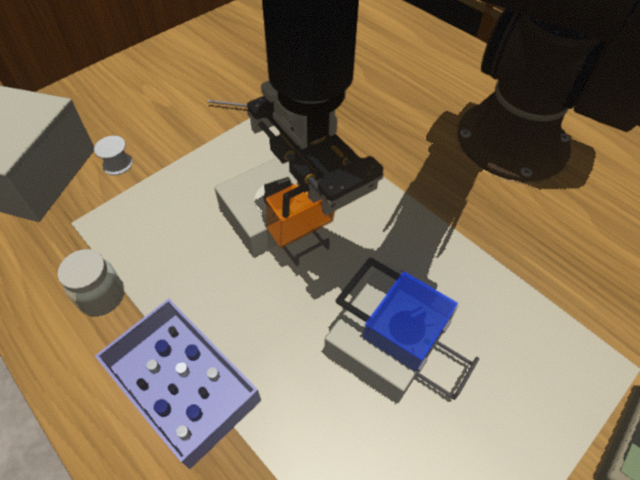

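The scene view shows the amber cover past vertical with its bar still held in the fingers. Now release, lift straight up, and make the half turn back for the dial.

Emit:
step_arm(
  steps=[
    [[0,0,0],0],
    [[0,0,0],0],
    [[0,0,0],0],
    [[-1,0,0],0],
    [[-1,0,0],0],
    [[-1,0,0],0],
    [[-0.5,-0.5,0],-1],
    [[0,-0.5,0],-1],
    [[0,-0.5,0],-1],
    [[0,-0.5,0],-1],
    [[0,0,0],-1],
    [[0,0,0],-1],
    [[0,0,0],-1],
    [[0,0,0],-1],
    [[0,0,0],-1],
    [[0,0,0],-1],
    [[0,0,0],-1],
    [[0,0,0],-1],
    [[0,0,0],-1],
    [[0,0,0],-1],
  ],
  fingers=0.58,
)

```text
time_s: 6.92
tcp_pos: [0.5126, -0.1057, 0.2667]
eef_rot: [110.3, 89.9, -174.9]
contact_force: [-0.2, 0.3, 0.2]
gripper_width: 0.0373
```

Emit:
step_arm(
  steps=[
    [[0,0,0],-1],
    [[0,0,0],-1],
    [[0,0,0],-1],
    [[0,0,0],-1],
    [[0,0,0],-1],
    [[0,0,0],-1],
    [[0,0,0],-1],
    [[0,0,0],-1],
    [[0,0,0],-1],
    [[0,0,0],-1],
    [[0,0,0],-1],
    [[0,0,0],-1],
    [[0,0,0],-1],
    [[0,0,0],0],
    [[0,0,0],0],
  ],
)

```text
time_s: 8.17
tcp_pos: [0.5128, -0.1056, 0.2669]
eef_rot: [33.6, 89.9, -174.0]
contact_force: [1.0, -0.9, -0.2]
gripper_width: 0.0369
```

Run:
```python
from h import *
rel((.4972,-.1641,.2),Y)
cv2.imwrite('pics/t3.png',capture('top'));cv2.imwrite('pics/s3.png',capture('scene'));cv2.imwrite('pics/w3.png',capture('wrist'))
```

```text
turn opt deg -18.19 units -3.03
turn opt deg 161.81 units 26.97
tcp [ 0.5128 -0.1056  0.2669] d tool units [ 3.344  2.954 -0.666] j6 52.6 w 0.0369 F [ 1.  -0.9 -0.2] t 8.1667
[[-0.001 -0.463 -0.886]
 [-0.    -0.886  0.463]
 [-1.     0.001  0.001]]
```

View pics/s3.png

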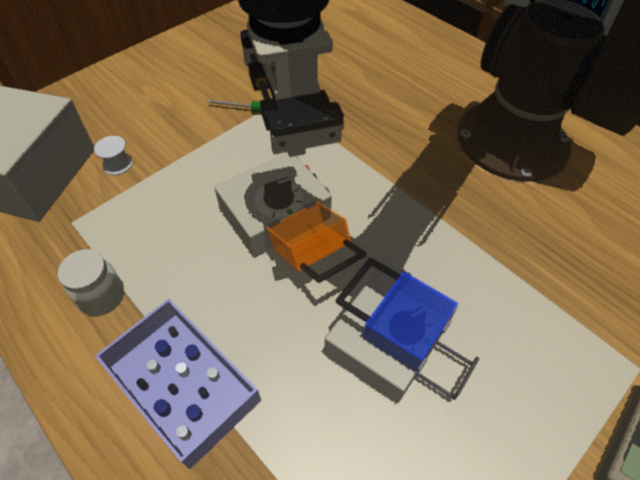

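View pics/w3.png

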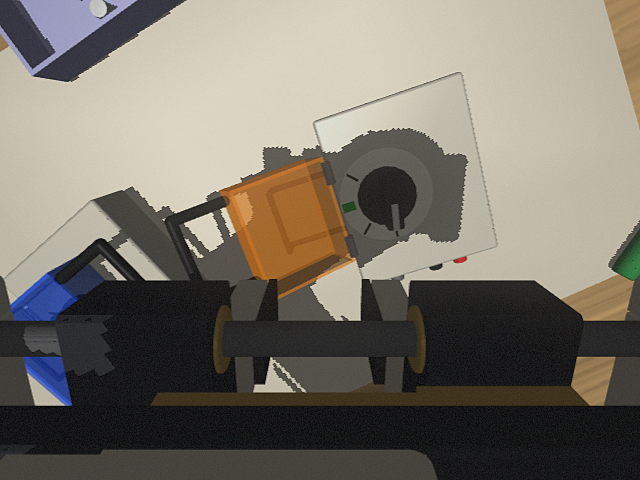

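View pics/t3.png

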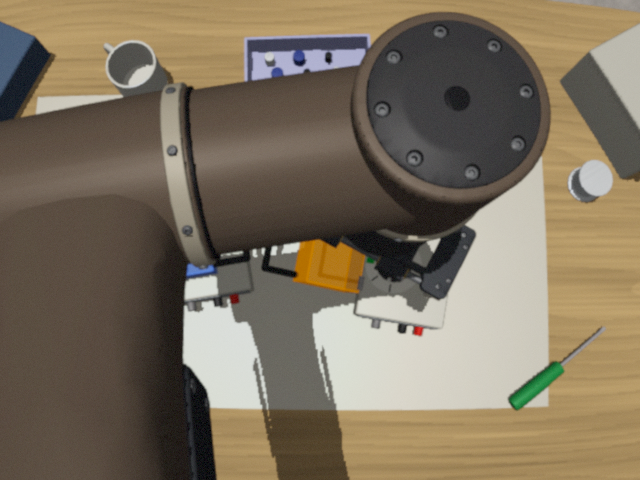

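The cover is open: the scene view has it lying back at (310,240) with the bar near the stop. The wrist view shows the dial disc at (387,195) with the white pointer from about (393,205) to (396,230). Next I'll measure the dial angle.

Run:
```python
from h import *
im=cv2.imread('pics/w3.png'); m=camera_model("wrist")
v=cv2.resize(im[130:270,310:470],None,fx=5,fy=4.28,interpolation=cv2.INTER_CUBIC)
v=cv2.resize(im[140:260,320:460],None,fx=5,fy=5,interpolation=cv2.INTER_CUBIC); cv2.imwrite('pics/c3.png',v)
g=cv2.cvtColor(im,cv2.COLOR_BGR2GRAY)
mk=np.zeros_like(g); cv2.circle(mk,(387,198),35,255,-1)
w=((g>70)&(mk>0)).astype(np.uint8)*255; w[:200]=0;w[:,:380]=0;w[:,404:]=0
c=big(w); r=cv2.fitLine(c,cv2.DIST_L2,0,.01,.01).ravel(); print(r,cv2.boundingRect(c))
a=onz(m,(r[2]-r[0]*10,r[3]-r[1]*10),.105);b=onz(m,(r[2]+r[0]*10,r[3]+r[1]*10),.105)
d=(b-a)[:2]; d/=np.linalg.norm(d); 
print(a,b,"angle up to pi",np.degrees(np.arctan2(d@Y,-d@X)))
print("dial expected px top",proj(m,[.4972,-.1641,.105]),proj(m,[.4972,-.1641,.073]))
```

```text
[ 3.1011263e-01 -9.5069981e-01  3.9236539e+02  2.2241347e+02] (380, 204, 24, 30)
[ 0.47788969 -0.15183773  0.105     ] [ 0.48994042 -0.16280159  0.105     ] angle up to pi -147.1038038775667
dial expected px top [[393.17548262 204.23685497]] [[386.40638185 196.86967239]]
```

View pics/c3.png

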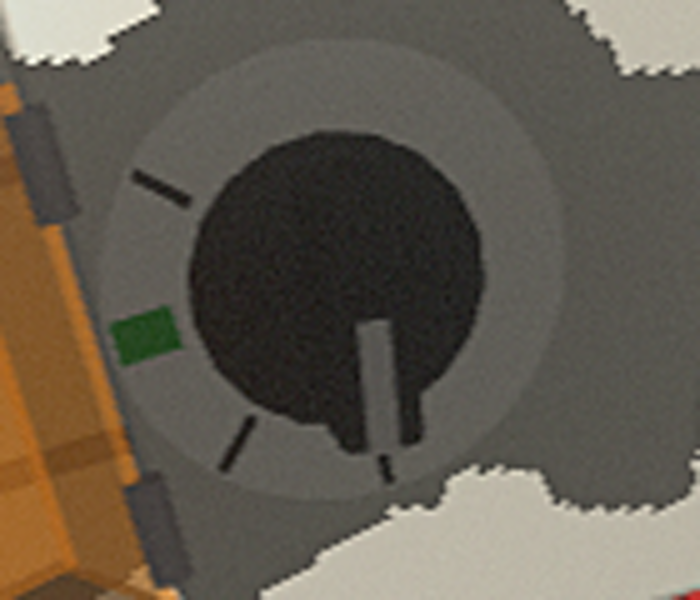

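Run:
```python
from h import *
m=camera_model("wrist")
a=onz(m,(394.4,204.4),.105);b=onz(m,(396.6,230.4),.105)
d=(b-a)[:2];L=np.linalg.norm(d); d/=L
th=np.arctan2(d@Y,-d@X); print(a,b,L,"dial",th,np.degrees(th))
jaw=np.array([d[1],-d[0]]); 
rel((.4972,-.1641,.12),jaw)
```

```text
[ 0.49663119 -0.16490655  0.105     ] [ 0.47630992 -0.15762918  0.105     ] 0.021585049954818504 dial 0.1798258440841377 10.303261913398673
turn opt deg -7.83 units -1.31
turn opt deg 172.17 units 28.69
tcp [ 0.5131 -0.1054  0.267 ] d tool units [ 7.351  2.969 -0.657] j6 52.6 w 0.0369 F [ 0.4 -1.2  0.5] t 8.3167
[[-0.    -0.462 -0.887]
 [-0.    -0.887  0.462]
 [-1.     0.     0.   ]]
```

Emit:
step_arm(
  steps=[
    [[0,0.75,-0.17],0],
    [[0,0.75,-0.17],0],
    [[0,0.75,-0.17],0],
    [[0,0.74,-0.16],0],
    [[0,0,0],-0.65],
    [[0,0,0],-0.65],
    [[0.7,0,0],0],
    [[0.8,0,0],0],
    [[0.8,0,0],0],
    [[0.8,0,0],0],
    [[0.8,0,0],0],
    [[0,0,0],0],
    [[0,0,0],0],
  ],
)

```text
time_s: 9.4
tcp_pos: [0.4973, -0.1646, 0.1888]
eef_rot: [28.2, 89.9, -171.5]
contact_force: [-0.2, -0.4, 0.3]
gripper_width: 0.0371
```

Run:
```python
from h import *
th=.18; d=-X*np.cos(th)+Y*np.sin(th)
rel((.4972,-.1643,.097),np.array([d[1],-d[0]]))
cv2.imwrite('pics/w4.png',capture('wrist'))
```

```text
turn opt deg -179.91 units -29.99
turn opt deg 0.09 units 0.01
tcp [ 0.4973 -0.1646  0.1888] d tool units [ 4.591e+00 -1.500e-02  1.000e-03] j6 67.2 w 0.0371 F [-0.2 -0.4  0.3] t 9.4
[[-0.002 -0.336 -0.942]
 [-0.    -0.942  0.336]
 [-1.     0.001  0.002]]
```

View pics/w4.png

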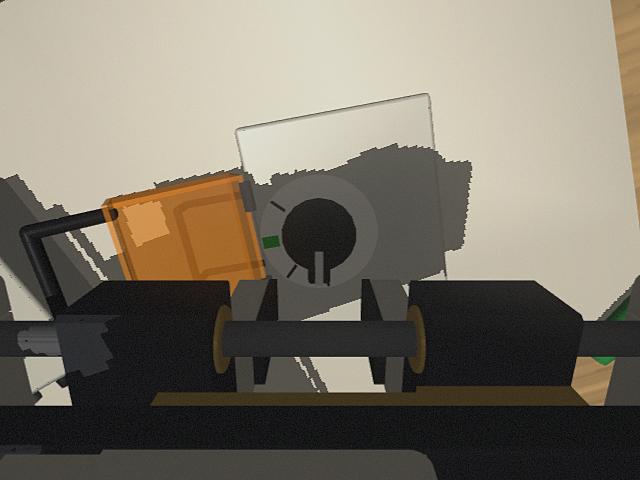

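The pointer is vertical at column 319, centred between the fingers. I'll narrow the opening slightly, descend and grip.

Emit:
step_arm(
  steps=[
    [[0.8,0,0],0],
    [[0.8,0,0],0],
    [[0.8,0,0],0],
    [[0.8,0,0],0],
    [[0.7,0,0],0],
    [[0.7,0,0],0],
    [[0,0,0],0],
    [[0,0,0],0],
  ],
  fingers=0.65,
)

```text
time_s: 10.12
tcp_pos: [0.4982, -0.1646, 0.0979]
eef_rot: [139.2, 90.0, -60.4]
contact_force: [1.1, -0.0, -0.2]
gripper_width: 0.031
```

Emit:
step_arm(
  steps=[
    [[0,0,0],0],
    [[0,0,0],0],
    [[0,0,0],0],
    [[0,0,0],0],
    [[0,0,0],0],
  ],
  fingers=1.0,
  grip_force=15,
)

```text
time_s: 10.53
tcp_pos: [0.4982, -0.1647, 0.0982]
eef_rot: [179.9, 89.9, -19.6]
contact_force: [-1.9, -0.6, 5.9]
gripper_width: 0.0138
```

Emit:
step_arm(
  steps=[
    [[0,0,0],0.83],
    [[0,0,0],0.83],
    [[0,0,0],0.83],
    [[0,0,0],0.83],
    [[0,0,0],0.83],
    [[0,0,0],0.83],
    [[0,0,0],0.83],
    [[0,0,0],0.83],
    [[0,0,0],0.83],
    [[0,0,0],0.83],
    [[0,0,0],0.83],
    [[0,0,0],0.83],
    [[0,0,0],0.83],
    [[0,0,0],0.83],
    [[0,0,0],0.83],
    [[0,0,0],0.83],
    [[0,0,0],0],
    [[0,0,0],0],
    [[0,0,0],0],
    [[0,0,0],0],
  ],
)

```text
time_s: 12.2
tcp_pos: [0.498, -0.1649, 0.0982]
eef_rot: [-113.1, 89.9, -32.4]
contact_force: [-1.3, -2.3, 6.8]
gripper_width: 0.0139
```

Emit:
step_arm(
  steps=[
    [[0,0,0],0],
    [[0,0,0],0],
    [[0,0,0],0],
    [[-0.7,0,0],0],
    [[-0.8,0,0],0],
    [[-0.8,0,0],0],
    [[-0.8,0,0],0],
    [[-0.8,0,0],0],
    [[-0.8,0,0],0],
    [[-0.8,0,0],0],
    [[0,0,0],0],
    [[0,0,0],0],
  ],
  fingers=0.62,
)

```text
time_s: 13.2
tcp_pos: [0.4981, -0.1643, 0.2078]
eef_rot: [-72.4, 89.9, 8.4]
contact_force: [-0.2, 0.6, -0.2]
gripper_width: 0.0331
```

Run:
```python
from h import *
rel((.4972,-.1643,.097),X)
cv2.imwrite('pics/w5.png',capture('wrist'));cv2.imwrite('pics/s5.png',capture('scene'))
```

```text
turn opt deg -179.84 units -29.97
turn opt deg 0.16 units 0.03
tcp [ 0.4981 -0.1643  0.2078] d tool units [ 5.542  0.054 -0.008] j6 -12.4 w 0.0331 F [-0.2  0.6 -0.2] t 13.2
[[ 0.002 -0.987  0.161]
 [ 0.     0.161  0.987]
 [-1.    -0.002  0.001]]
```

View pics/w5.png

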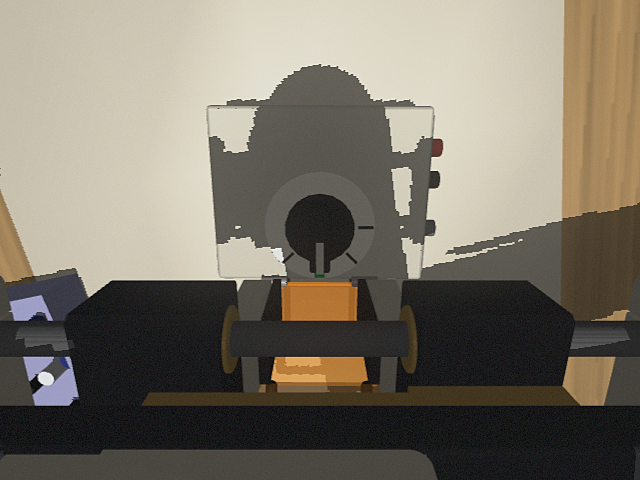

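View pics/s5.png

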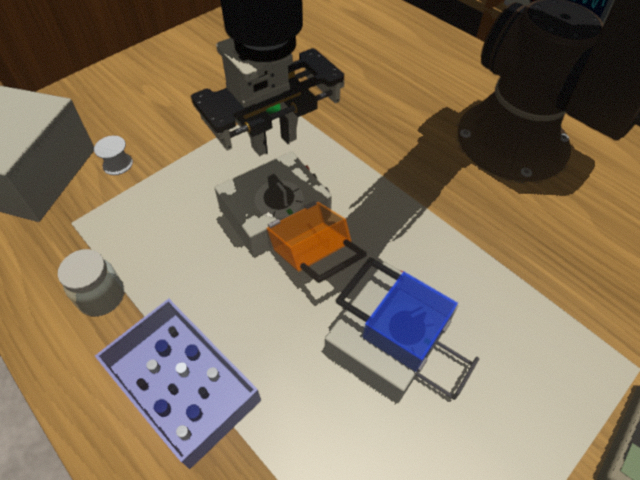

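The wrist view shows the pointer vertical at (320,258), ending on the green mark at (319,275). The scene view shows the amber cover open, the blue cover shut and the gripper clear of everything.

```bash
python3 -c "
from plant import *
print(close_job())"
```

```text
the job is handed in; nothing more can be done
None
```

I swung the amber cover open by its pull bar to about 1.7 rad and let go, and it sank back the rest of the way by itself. I then gripped the dial at a measured 0.18 rad, turned it about 80° clockwise and lifted clear. I handed the job in at about 13.3 s of the 48 s allowed.

- **Dial:** in the last wrist picture the pointer ends on the green mark. By the turn I made, it should be at about 1.57 rad; I did not measure its final angle separately.
- **Covers:** the last scene picture shows the amber cover lying open and the blue cover shut. I judged both by eye and did not measure their angles.
- **Contact:** the gripper was about 11 cm above the dial grip, with force readings under 1 N.

None of these checks failed. The one measurement that went wrong was an automatic reading of the dial's starting angle (-147°), which came from a bad colour mask. I replaced it with points read from the enlarged picture, and the next wrist view showed the fingers lined up with the dial bar.

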